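# Level and lock a tilted transmitter chassis, then set its trimmer capacitor

## Robot

A 6-joint arm with a two-finger parallel gripper is mounted at the origin on the work surface. World frame = base frame: x ahead of the robot, y to its left, z up, the work surface at z = 0. Lengths are in m, angles in rad, forces in N, time in s.
With the tool pointing down it reaches from about 0.35 to 0.85 m from the base axis. Payload 8.1 kg.
Tool frame: the origin (TCP) lies at the very end of the fingers, on their centre line; the grasp point (between the pads) lies 19 mm behind it; z points along the fingers, y is the line along which they close (so a half turn about z gives the same grasp; the last joint's range is limited). The gripper opens to 93 mm and grips with 3 to 60 N. Pads are 15 mm wide; open, the fingers measure 128 mm over their backs; the gripper's body (75 mm by 188 mm) begins 65 mm behind the grasp point.
Start: joints at [1.163, 0.13, 1.488, -0, 1.523, -0.085], TCP at [0.19, 0.569, 0.219] pointing down, gripper open.
Joint ranges: [-2.96, 2.96], [-0.89, 2.26], [0.02, 2.5], [-1.34, 4.48], [0, 2.73], [-2.66, 2.66]. Speed limits (rad/s): [2.39, 2.39, 2.79, 3.14, 3.14, 3.14].

## Interface

Orientations are given as a rotation vector (axis times angle).
In Python, from plant import read_state, eyes, workorder gives the robot as it stands. The module is installed in compiled form; this text tells all that it offers.
- The arm moves only by the tool play_rows, never from a script. Its argument "targets" is one flat list of numbers, 4 for each row, row after row: the shift along the tool's x, y, z in cm, then the turn about the tool's z in degrees. In form: [dx, dy, dz, roll, dx, dy, dz, roll, ...]. A call has 1 to 8 rows; each row is the pose to reach, as a shift and turn from the pose commanded when the call began, along the tool's axes at that moment; what a row does not reach only later rows make up. A row lasts 1/12 s, in which the tool goes at most 41.7 mm and 7.16 degrees, less where a joint would pass 70% of its speed; a pose out of reach is approached as far as the arm can. A call with a gripper value outside its range is refused whole. "grip" is the finger opening in cm, from 0 to 9.3, set as the call begins (left out, the last holds). The fingers move at their own pace and stop on an object; "grip_force" is the grip in N (left out, the last holds). Time passes only in rows, so rows that repeat a pose let the fingers close. It gives the time, the measured TCP pose, the force, the opening and the grip force at its end, in the units of the state.
- read_state(): the state, without advancing time (a new reading comes with each control period).
- eyes.read_camera(name): name is "side" or "top"; returns a dict with "image" (480x640x3 uint8, red, green, blue), "vfov" (degrees; the focal length in pixels is half the picture's height over the tangent of half this angle, whatever the lens; pixels are square), "cx", "cy" (the principal point, pixels), "cam_to_world" (4x4, takes a point from camera to world coordinates). Camera axes: x right, y up, looking along -z (the intrinsics and any distortion apply to the point x, -y, -z); pixel columns grow to the right and rows downward; lengths in m; the calibration is good to about 2 mm. A picture is of the moment at which its call begins. There is no depth.
- workorder.close_job(): hands the job in; it is judged then, once.
The state is a dict: "t": time; "q": joint angles; "dq": joint speeds; "joint_torque": joint torques, N m; "tool_pos": TCP position; "orientation": TCP orientation; "force": force on the tool from outside, world axes, zero at the start; "wrist_torque": the same for the moment, N m; "opening": finger opening in m; "gripper_force": force on a finger pad.
Only numpy, scipy, OpenCV 4.12 (cv2) and the standard library are available. Lean on these libraries where they do the work, as an engineer would, in place of code of your own. Each camera call takes 0.05 s, during which the arm holds its last target. There are 200 camera calls.

## Task

The transmitter chassis has been left tilted and unlocked in its service jig. Swing it level and push the red-knobbed lock pin fully home; once it is locked, turn the white slotted trimmer with the yellow plastic tuning tool from the rack (not with the other tools, and not with your fingers) until its black pointer lines up with the red paint mark. Put the tool back upright in its free hole in the rack, fully down, and leave the chassis locked, the trimmer on its mark and everything else on the bench where it was.

Things in the scene. Friction and masses are not known exactly. Their poses are not given: they have to be found in the camera images.
- jig: Tilting service jig, fixed: grey base plate 200 (x) by 270 (y) by 10 mm, blue uprights at y = +116 mm (70 wide, 170 high, carries the lock pin) and y = -116 mm (135 high). Origin: centre of the base's underside, on the bench; x points roughly away from the robot, z up. The trunnion axis runs parallel to its y axis, 100 mm straight above the origin.
- cradle (a joint): Angle (rad) of the cradle with the chassis about the trunnion axis. 0 = level; positive = handle edge (jig -x, near the robot) up. Starts unlocked at 0.45 to 0.9; range -0.15 to 1.62. Friction (0.35 N m, about 3 N at the handle) holds it where it is left. The index arc on its +y end has a 12 mm notch for the pin at level (and at 90 degrees), elsewhere it blocks the pin.
- cradle_handle (a point): Middle of the cradle's handle: a black round bar 12 mm in diameter, 116 mm long, parallel to jig y, 115 mm from the trunnion axis on the cradle's -x side (at the axis's height when the cradle is level), on a 10 mm rod at each end. The cradle's edge is 40 mm inward of the bar. The axes of this point turn with the cradle.
- lockpin (a joint): Travel (m) of the lock pin: 0 = pulled out (start), 0.022 = fully home. It slides along jig -y, towards the cradle; a friction of 2.5 N holds it where it is left. It goes in only if the cradle is within about 0.06 rad of level: its round nose (9 mm pin, 12 mm notch) then draws the cradle level. On the closed part of the arc it stops after about 4 mm.
- lockpin_knob (a point): Centre of the pin's red knob, a cylinder 24 mm in diameter and 20 mm long lying along jig y, 155 mm above the bench over the trunnion axis; at jig y = 182 mm when pulled out, 160 mm when home. The brass guide on the upright ends at jig y = 136 mm. The knob can be pinched from above across jig x, or pushed on its outer end.
- trimmer (a joint): Angle (rad) of the white slotted trimmer head in the chassis. 0 = its black pointer meets the red paint mark; positive = turned counter-clockwise seen from above. It starts at 0.5 to 1.35, so it must be turned clockwise. Stops at -0.6 and 1.8. Turning takes 0.035 N m; it stays where it is left. The tool's blade has about 0.1 rad of play in the slot either way.
- trimmer_top (a point): Centre of the trimmer head's top face. Chassis level: 138 mm above the bench, axis vertical, at jig x = +16, y = -32 mm. Its slot runs along this point's x axis: 23 mm long, 4.5 wide, 12 deep, ends closed, flared to 10 mm wide over the top 4 mm. The black pointer points along this point's +x; the red mark is on the jig's +x side (away from the robot) of the head, on the ceramic plate below it.
- trimmer_head: The white nylon trimmer head, a cylinder 30 mm in diameter and 17 mm high standing on a 56 mm square white ceramic plate. Origin: on its axis at its underside, axes as those of trimmer_top. To be turned with the tuning tool only.
- rack: Wooden tool rack, 200 mm (x) by 76 mm (y) by 80 mm high, open below, fixed to the bench. Origin: centre of its underside, z up. Three round holes, 21 mm in diameter, through its 12 mm top plate at x = -60, 0 and +60 mm, y = 0; each holds one tool, in any order.
- tuner: Yellow plastic tuning tool, 158 mm, 60 g, upright in a rack hole. Origin: on its axis under its round collar (36 mm wide, 6 thick), which rests on the rack's top; z up the handle. Handle: z = 6 to 86 mm, section 32 mm along its x by 22 mm along its y: grip across the 22. Below: 12 mm shaft, then a flat blade 16 mm wide along x, 3 mm thick along y. Its x starts within 0.3 rad of the rack's x.
- tuner_tip (a point): Tip of the tuning tool's blade, on its axis, 72 mm below the tool's origin.
- screwdriver: Red-handled steel screwdriver in another rack hole, handle up to 32 mm in diameter, its top 90 mm above the rack. Not to be used.
- nutdriver: Blue-handled nut driver in another rack hole, handle up to 32 mm in diameter, its top 83 mm above the rack. Not to be used.
- handset: Opened grey handset transmitter, 190 mm wide, 150 mm deep, 42 mm high, lying on the bench to the left of the jig. Leave alone.
- dish: Small steel dish for screws, 84 mm in diameter, 28 mm high. Leave alone.
- cleaner: Aluminium spray can, 52 mm in diameter, 150 mm high. Leave alone.

How it is judged:
By the outcome, as a careful person would: the job done as asked, in the order asked, and still so for the second after the job is handed in, with the robot touching nothing.
It also fails if it takes over 64 s, if anything falls off the work surface, if the arm or the gripper's body presses on something with over 40 N, if the wrist force passes 120 N, or if a joint passes its speed limit or range.

## Working session

There is one attempt and no reset: what is moved stays moved. The work goes in short steps, Python scripts to look and compute and a tool call to move; the robot and the scene stay as the last step left them, time stands still between calls to the robot, and variables do not carry over. Pictures are saved under pics/ and viewed, at most 10 in all, crops included, and the job is handed in when it is done.

Besides the shell and the picture viewer there is one more tool, called after "Emit:" as name(argument=value, ...) on one line, values as JSON. play_rows: Moves the arm, as the interface text tells. Its arguments: {"type":"object","properties":{"targets":{"type":"array"},"grip":{"type":"number"},"grip_force":{"type":"number"}},"required":["targets"]}

```bash
mkdir -p pics
cat > h.py <<'E'
import numpy as np, cv2
from plant import read_state, eyes, workorder
from scipy.spatial.transform import Rotation as R
def cam(n):
    return eyes.read_camera(n)
def save(c,name,crop=None,scale=1):
    im=c["image"][...,::-1]
    if crop: im=im[crop[1]:crop[3],crop[0]:crop[2]]
    cv2.imwrite("pics/"+name,cv2.resize(im,None,fx=scale,fy=scale,interpolation=cv2.INTER_CUBIC))
def ray(c,u,v):
    f=240/np.tan(np.radians(c["vfov"])/2); T=np.array(c["cam_to_world"])
    d=T[:3,:3]@np.array([(u-c["cx"])/f,-(v-c["cy"])/f,-1]); return T[:3,3],d/np.linalg.norm(d)
def onz(c,u,v,z):
    o,d=ray(c,u,v); return o+d*(z-o[2])/d[2]
def proj(c,p):
    f=240/np.tan(np.radians(c["vfov"])/2); T=np.array(c["cam_to_world"])
    q=T[:3,:3].T@(np.array(p)-T[:3,3]); return c["cx"]+f*q[0]/-q[2], c["cy"]-f*q[1]/-q[2]
def tri(c1,p1,c2,p2):
    o1,d1=ray(c1,*p1);o2,d2=ray(c2,*p2)
    A=np.stack([d1,-d2],1);s=np.linalg.lstsq(A,o2-o1,rcond=None)[0]
    a=o1+s[0]*d1;b=o2+s[1]*d2
    return (a+b)/2,np.linalg.norm(a-b)
E
python3 - <<'E'
from h import *
s=read_state();print(s)
for n in("side","top"):
    c=cam(n);save(c,n+"0.png");print(n,{k:v for k,v in c.items() if k!="image"})
E
```

```text
{'t': 0.0, 'q': array([ 1.16265091e+00,  1.31160249e-01,  1.48924097e+00,  5.19856548e-06,
        1.52296850e+00, -8.53989312e-02]), 'dq': array([ 2.54975228e-03,  1.87906803e-03, -1.72741887e-03, -9.67688129e-05,
        5.18610619e-04,  9.95509460e-04]), 'joint_torque': array([ 1.25577313e-03, -5.59816968e+01, -4.91786599e+01,  7.69870891e-02,
        3.53394309e-02, -1.36239610e-04]), 'tool_pos': array([0.19006362, 0.56852874, 0.21760901]), 'orientation': array([-5.04701149e-01, -3.10034109e+00,  2.70448411e-03]), 'force': array([ 0.43070376,  0.49299777, -0.07376374]), 'wrist_torque': array([ 0.02928902, -0.00927616,  0.0514909 ]), 'gripper_force': 0.0, 'opening': 0.09289695329019398}
side {'vfov': 51.24767216627785, 'cx': 323.46341452301306, 'cy': 237.1716348895902, 'cam_to_world': array([[ 0.99786532,  0.03795094, -0.05314624,  0.45941029],
       [-0.06528952,  0.59770071, -0.7990564 , -0.84926437],
       [ 0.0014406 ,  0.80082057,  0.59890261,  0.78146379],
       [ 0.        ,  0.        ,  0.        ,  1.        ]])}
top {'vfov': 45.52463116936519, 'cx': 316.3685737919091, 'cy': 241.26803080928931, 'cam_to_world': array([[-0.02910421,  0.98656275, -0.16076967,  0.37248563],
       [-0.9995659 , -0.02798853,  0.00920039,  0.059511  ],
       [ 0.00457706,  0.16096765,  0.98694907,  1.25502262],
       [ 0.        ,  0.        ,  0.        ,  1.        ]])}
```

View pics/side0.png

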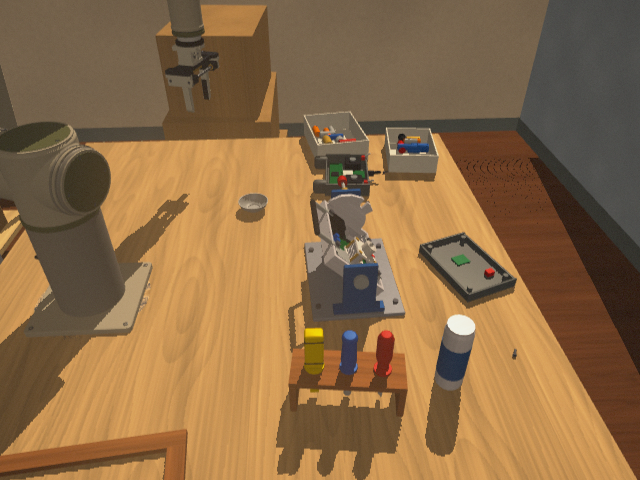

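View pics/top0.png

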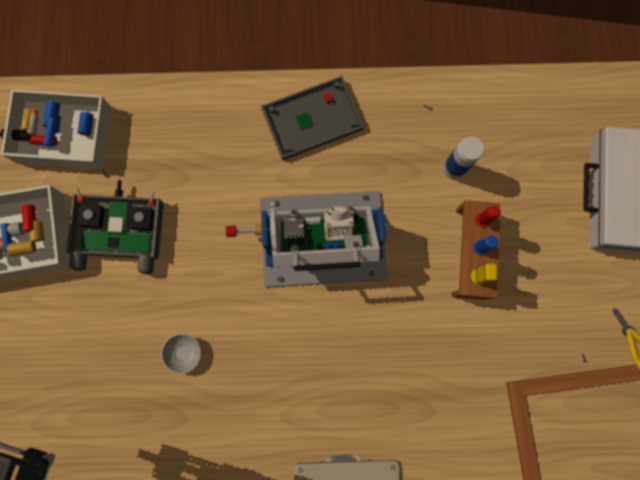

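The side view shows the tilted chassis around (350,255) with the rack in front: yellow tool (314,350), blue (349,352), red (385,352). In the top view the jig base spans (262,195) to (386,286), the red knob is at (232,231), the handle bar runs near (296..370,265), and the yellow tool is at (485,274).

Run:
```python
from h import *
t=cam("top");s=cam("side")
save(t,"t1.png",(215,180,395,300),4.4); save(s,"s1.png",(285,180,415,310),4.5)
def blobs(c,lo,hi,box,amin=20):
    hsv=cv2.cvtColor(c["image"],cv2.COLOR_RGB2HSV); m=cv2.inRange(hsv,np.array(lo),np.array(hi))
    k=np.zeros_like(m);x0,y0,x1,y1=box;k[y0:y1,x0:x1]=m[y0:y1,x0:x1]
    n,l,st,ce=cv2.connectedComponentsWithStats(k)
    return [(st[i].tolist(),ce[i].round(1).tolist()) for i in range(1,n) if st[i][4]>=amin]
print("yel top",blobs(t,(22,150,60),(35,255,255),(460,250,510,300)))
print("yel side",blobs(s,(22,150,60),(35,255,255),(295,320,330,400)))
print("knob top",blobs(t,(0,170,60),(8,255,255),(215,215,270,250)))
print("knob side",blobs(s,(0,170,40),(8,255,255),(300,180,400,300),3))
# jig plate corner
hsv=cv2.cvtColor(t["image"],cv2.COLOR_RGB2HSV)
m=cv2.inRange(hsv,np.array((0,0,40)),np.array((179,60,200)));m|=cv2.inRange(hsv,np.array((100,60,20)),np.array((125,255,255)))
k=np.zeros_like(m);k[180:300,250:400]=m[180:300,250:400]
cs=max(cv2.findContours(k,cv2.RETR_EXTERNAL,cv2.CHAIN_APPROX_NONE)[0],key=cv2.contourArea)
r=cv2.minAreaRect(cs);b=cv2.boxPoints(r);print(r,b)
P=np.array([onz(t,*p,.01)[:2] for p in b]);print(P,P.mean(0))
```

```text
yel top [([471, 264, 26, 20, 414], [484.3, 273.7])]
yel side [([304, 328, 20, 15, 278], [313.3, 335.0]), ([304, 344, 20, 30, 492], [313.8, 357.7])]
knob top [([226, 226, 10, 10, 96], [230.6, 230.5])]
knob side [([338, 180, 9, 6, 32], [341.8, 181.8]), ([364, 180, 4, 3, 10], [365.2, 181.1])]
((323.9689025878906, 238.50196838378906), (87.95338439941406, 129.497314453125), 86.42366790771484) [[256.60315 198.64983]
 [385.84827 190.572  ]
 [391.33466 278.35413]
 [262.08954 286.43195]]
[[ 0.67539333  0.17841283]
 [ 0.6858452  -0.11095091]
 [ 0.488633   -0.11334407]
 [ 0.47909105  0.16889269]] [0.58224064 0.03075263]
```

View pics/t1.png

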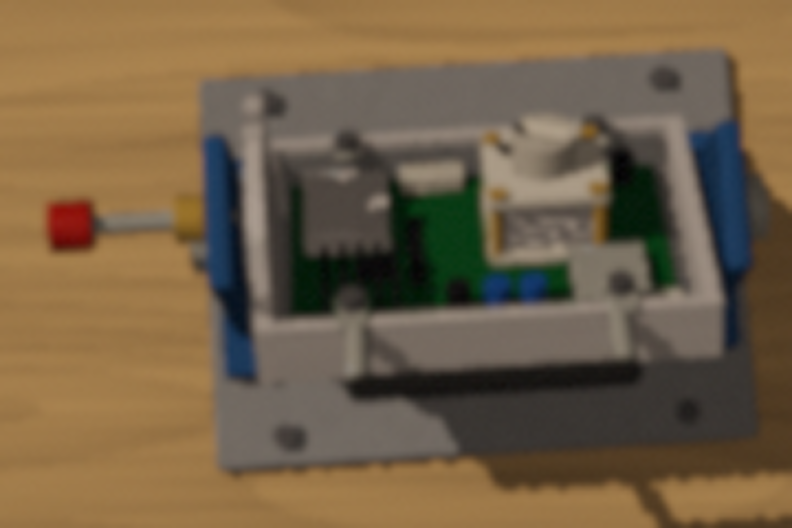

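View pics/s1.png

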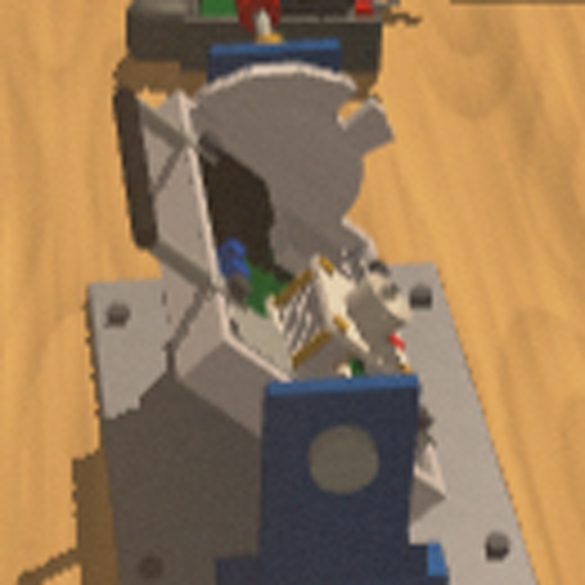

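The top crop shows the plate corners at about (202,82), (730,52), (757,436), (220,467) and the handle bar ends at (350,385) and (638,372). The side crop shows the handle bar from (125,95) to (146,240).

Run:
```python
from h import *
t=cam("top");s=cam("side")
T=lambda x,y:(215+(x+.5)/4.4-.5,180+(y+.5)/4.4-.5)
S=lambda x,y:(285+(x+.5)/4.5-.5,180+(y+.5)/4.5-.5)
P=np.array([onz(t,*T(*p),.01)[:2] for p in [(202,82),(730,52),(757,436),(220,467)]])
print(P,P.mean(0)); 
for i in range(4):
    d=P[(i+1)%4]-P[i];print(np.linalg.norm(d),np.degrees(np.arctan2(d[1],d[0])))
kn=onz(t,230.6,230.5,.16);print("knob",kn)
a=tri(t,T(350,385),s,S(125,95));b=tri(t,T(638,372),s,S(146,240));print("handle",a,b)
m=(a[0]+b[0])/2;print(m)
print("yel top z.166",onz(t,484.3,273.7,.15))
save(t,"rk.png",(440,190,520,310),5);
im=np.hstack([cv2.resize(t["image"][190:310,440:520],None,fx=5,fy=5,interpolation=2),cv2.resize(s["image"][315:435,280:360],None,fx=5,fy=5,interpolation=2)])
cv2.imwrite("pics/rk.png",im[...,::-1])
```

```text
[[ 0.67606375  0.16966151]
 [ 0.68420168 -0.09893158]
 [ 0.48815944 -0.10309498]
 [ 0.48041832  0.16338202]] [0.58221079 0.03275424]
0.2687163507751525 -88.26456301345414
0.19608644487683413 -178.78337725233726
0.2665894246340541 91.6639654672187
0.19574617468322106 1.8383495286745404
knob [0.57679355 0.21538379 0.16      ]
handle (array([0.498342  , 0.09289969, 0.17818264]), np.float64(0.0023682540473143605)) (array([ 0.50110566, -0.03108734,  0.1796199 ]), np.float64(0.0006823363394696846))
[0.49972383 0.03090618 0.17890127]
yel top z.166 [ 0.47944796 -0.27494821  0.15      ]
```

View pics/rk.png

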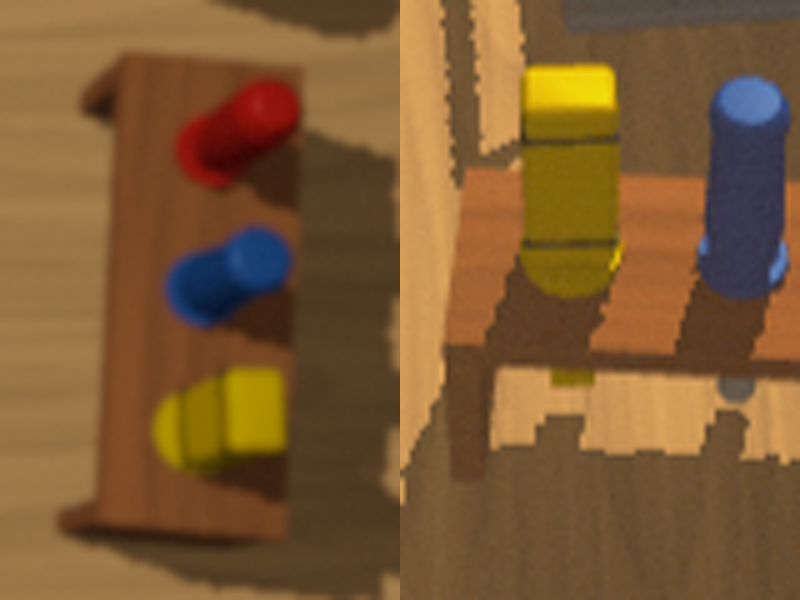

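```bash
cat >> h.py <<'E'
O=np.array([.582,.033]);YAW=np.radians(1.5)
def jig(x,y): c,s=np.cos(YAW),np.sin(YAW);return O+[c*x-s*y,s*x+c*y]
def rel(p,ang=None,st=None):
    "row from current pose to TCP p, tool-y at world angle ang deg"
    s=st or read_state();M=R.from_rotvec(s["orientation"]).as_matrix()
    d=M.T@(np.array(p)-s["tool_pos"])*100
    cur=np.degrees(np.arctan2(M[1,1],M[0,1]));roll=0 if ang is None else -((ang-cur+180)%360-180)
    return d.round(2),round(roll,2)
E
python3 - <<'E'
from h import *
t=cam("top");s=cam("side")
C=lambda x,y:(440+(x+.5)/5-.5,190+(y+.5)/5-.5)
D=lambda x,y:(280+(x-400+.5)/5-.5,315+(y+.5)/5-.5)
P=np.array([onz(t,*C(*p),.08)[:2] for p in [(122,52),(300,68),(287,538),(98,525)]])
print("rack",P,P.mean(0))
for i in range(4):
    d=P[(i+1)%4]-P[i];print(np.linalg.norm(d),np.degrees(np.arctan2(d[1],d[0])))
print("top",tri(t,C(256,411),s,D(569,88)),onz(t,*C(256,411),.166),onz(s,*D(569,88),.166))
print("blue",onz(t,*C(258,259),.163),"red",onz(t,*C(270,110),.17))
for c,b in((t,(465,255,505,295)),(s,(295,320,330,345))):
    h=cv2.cvtColor(c["image"],cv2.COLOR_RGB2HSV);m=cv2.inRange(h,np.array((20,150,190)),np.array((36,255,255)));k=np.zeros_like(m);k[b[1]:b[3],b[0]:b[2]]=m[b[1]:b[3],b[0]:b[2]]
    cs=max(cv2.findContours(k,0,cv2.CHAIN_APPROX_NONE)[0],key=cv2.contourArea)
    q=np.array([onz(c,*p[0],.166)[:2] for p in cs])*1000
    print(cv2.minAreaRect(q.astype(np.float32)),len(cs))
st=read_state()
for p in [(.4997,.031,.24)]: print(rel(p,1.5,st))
E
```

```text
rack [[ 0.64320042 -0.26520825]
 [ 0.63419271 -0.33980676]
 [ 0.43715815 -0.3185183 ]
 [ 0.44470907 -0.24127526]] [ 0.53981509 -0.29120214]
0.0751403727966823 -96.88509286954101
0.19818126951684376 173.83343910939516
0.0776112363896695 84.41676852494626
0.19992900141785494 -6.875221188033855
top (array([ 0.48108888, -0.28374351,  0.1631738 ]), np.float64(0.0007617935116203334)) [ 0.48118898 -0.28284477  0.166     ] [ 0.48061139 -0.28637724  0.166     ]
blue [ 0.5405084  -0.28919156  0.163     ] red [ 0.59780281 -0.29621253  0.17      ]Traceback (most recent call last):
  File "<stdin>", line 13, in <module>
ValueError: max() iterable argument is empty
```

```bash
python3 -c "
from h import *
st=read_state()
print(rel((.497,.031,.24),1.5,st),rel((.35,.35,.24),1.5,st))"
```

```text
(array([-46.15, -41.29,  -2.14]), np.float64(70.01)) (array([-22.09, -15.7 ,  -2.15]), np.float64(70.01))
```

Emit:
play_rows(targets=[-23,-20.6,-2,50,-23,-20.6,-2,50,-23,-20.6,-2,50,-23,-20.6,-2,50,-23,-20.6,-2,50,-23,-20.6,-2,50,-23,-20.6,-2,50,-23,-20.6,-2,50], grip=0)

```text
t: 1.07
tool_pos: [0.3449, 0.2972, 0.2393]
orientation: [1.78, 2.586, 0.001]
force: [-0.7, 0.5, 0.6]
opening: 0.0444
gripper_force: 0.0
```

```bash
python3 -c "
from h import *
print(rel((.497,.031,.24),1.5),read_state()['q'])"
```

```text
(array([-3.03e+01,  4.70e+00, -2.00e-02]), np.float64(19.42)) [ 5.99902643e-01 -2.79673115e-01  1.84052436e+00 -1.60185702e-03
  1.57962858e+00  2.34804202e-01]
```

Emit:
play_rows(targets=[-30.3,4.7,0,19.4,-30.3,4.7,0,19.4,-30.3,4.7,0,19.4,-30.3,4.7,0,19.4,-30.3,4.7,0,19.4,-30.3,4.7,0,19.4,-30.3,4.7,0,19.4,-30.3,4.7,0,19.4])

```text
t: 1.73
tool_pos: [0.4996, 0.0314, 0.2387]
orientation: [2.183, 2.257, -0.001]
force: [0.7, -0.5, -0.3]
opening: 0.0005
gripper_force: 0.0
```

```bash
python3 -c "
from h import *
st=read_state();print(st['tool_pos'])
for th in (.764,.6,.4,.2,.1,0.03,0): print(th,rel((.582-.115*np.cos(th)-.002,.031,.106+.115*np.sin(th)),1.5,st))"
```

```text
[0.49958713 0.0314487  0.2386533 ]
0.764 (array([-0.03, -0.27,  5.31]), np.float64(0.42))
0.6 (array([ 0.02, -1.46,  6.77]), np.float64(0.42))
0.4 (array([ 0.06, -2.56,  8.78]), np.float64(0.42))
0.2 (array([ 0.08, -3.24, 10.98]), np.float64(0.42))
0.1 (array([ 0.09, -3.41, 12.11]), np.float64(0.42))
0.03 (array([ 0.09, -3.46, 12.92]), np.float64(0.42))
0 (array([ 0.09, -3.47, 13.26]), np.float64(0.42))
```

Emit:
play_rows(targets=[0,0,3,0.4,0,-0.2,5,0.4,0,-1,6,0.4,0,-1.4,6.8,0.4,0,-2,7.8,0.4,0,-2.5,8.8,0.4,0,-2.8,9.6,0.4,0,-3.0,10.3,0.4])

```text
t: 2.4
tool_pos: [0.4674, 0.0349, 0.1357]
orientation: [2.188, 2.254, -0.0]
force: [-2.8, 0.3, 5.2]
opening: 0.0006
gripper_force: 2.2
```

Emit:
play_rows(targets=[0,-0.2,0.6,0,0,-0.3,1.2,0,0,-0.4,1.8,0,0,-0.4,2.4,0,0,-0.4,2.7,0,0,-0.4,2.9,0,0,-0.4,2.9,0,0,-0.4,2.9,0])

```text
t: 3.07
tool_pos: [0.4641, 0.0348, 0.1065]
orientation: [2.188, 2.254, 0.0]
force: [0.3, -1.2, -0.3]
opening: 0.0006
gripper_force: 0.0
```

```bash
python3 -c "
from h import *
st=read_state();print(st['tool_pos'],st['force'])
t=cam('top');s=cam('side')
im=np.hstack([cv2.resize(t['image'][190:300,215:395],None,fx=2.2,fy=2.2,interpolation=2),cv2.resize(s['image'][200:310,285:465],None,fx=2.2,fy=2.2,interpolation=2)])
cv2.imwrite('pics/lv.png',im[...,::-1])
"
```

```text
[0.46411936 0.03482831 0.1065111 ] [ 0.30220797 -1.15938622 -0.34899562]
```

View pics/lv.png

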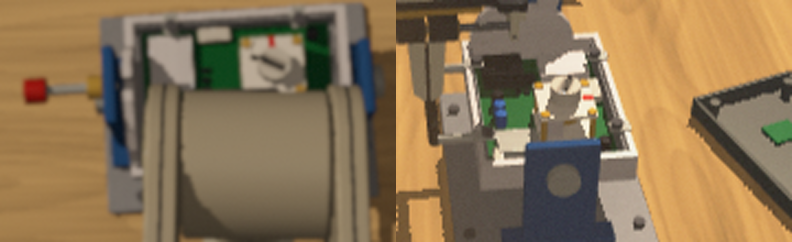

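The picture shows the chassis roughly level, with the trimmer's slot and pointer at about (277,65) and the red mark at (271,40). The fingers are still on the handle. Next is the pin.

```bash
python3 -c "
from h import *
st=read_state()
for p in [(0,.222,.2),(0,.222,.147),(0,.2,.147),(0,.1775,.147)]: print(p,rel((*jig(*p[:2]),p[2]),1.5,st))"
```

```text
(0, 0.222, 0.2) (array([21.67, 11.85, -9.32]), np.float64(0.21))
(0, 0.222, 0.147) (array([21.67, 11.85, -4.02]), np.float64(0.21))
(0, 0.2, 0.147) (array([19.47, 11.84, -4.02]), np.float64(0.21))
(0, 0.1775, 0.147) (array([17.22, 11.84, -4.02]), np.float64(0.21))
```

Emit:
play_rows(targets=[0,-0.2,-4,0.2,0,0,-8,0.2,2,1,-10.5,0.2,5.5,3,-10.5,0.2,9,5,-10.5,0.2,12.5,7,-10.5,0.2,16,9,-10.5,0.2,19.5,11,-10.5,0.2])

```text
t: 3.83
tool_pos: [0.569, 0.235, 0.2118]
orientation: [2.192, 2.25, 0.001]
force: [0.9, -1.1, -0.1]
opening: 0.0003
gripper_force: 0.0
```

Emit:
play_rows(targets=[2.2,0.85,0,0,2.2,0.85,3.2,0,2.2,0.85,6.5,0,2.2,0.85,6.5,0,1.2,0.85,6.5,0,0.6,0.85,6.5,0,0.1,0.85,6.5,0,-0.3,0.85,6.5,0])

```text
t: 4.5
tool_pos: [0.5781, 0.2298, 0.1495]
orientation: [2.192, 2.248, 0.006]
force: [-0.4, 3.2, 1.6]
opening: 0.0006
gripper_force: 1.4
```

Emit:
play_rows(targets=[-0.4,0,0,0,-0.8,0,0,0,-1.2,0,0,0,-1.6,0,0,0,-1.9,0,0,0,-1.9,0,0,0,-1.9,0,0,0])

```text
t: 5.08
tool_pos: [0.5775, 0.2129, 0.1473]
orientation: [-2.19, -2.25, -0.005]
force: [1.9, 9.4, 1.9]
opening: 0.0009
gripper_force: 4.9
```

```bash
python3 -c "
from h import *
st=read_state();print(st['tool_pos'],st['force'],rel((*jig(0,.1775),.147),1.5))"
```

```text
[0.5774659  0.21293246 0.14731397] [1.93805408 9.35625232 1.91603812] (array([-0.25, -0.02,  0.03]), np.float64(0.05))
```

Emit:
play_rows(targets=[-0.2,0,0,0,-0.4,0,0,0,-0.5,0,0,0,-0.5,0,0,0])

```text
t: 5.42
tool_pos: [0.5775, 0.2127, 0.1475]
orientation: [-2.185, -2.25, -0.014]
force: [2.8, 29.3, -2.2]
opening: 0.0004
gripper_force: 14.5
```

Emit:
play_rows(targets=[1.5,0,0,0,3,0,0,0,3,0,-4,10,3,0,-8,20,3,0,-10,30,3,0,-10,37,3,0,-10,44,3,0,-10,51], grip=6)

```text
t: 6.08
tool_pos: [0.5766, 0.236, 0.247]
orientation: [2.867, 1.281, -0.0]
force: [-0.2, 0.5, 0.3]
opening: 0.0491
gripper_force: 0.0
```

Run:
```python
from h import *
t=cam("top");s=cam("side");cv2.imwrite("pics/f.png",t["image"][...,::-1]);np.save("t2",t["image"]);np.save("s2",s["image"])
h=cv2.cvtColor(t["image"],cv2.COLOR_RGB2HSV)
m=cv2.inRange(h,np.array((0,170,60)),np.array((8,255,255)));m[:, :200]=0;m[:,270:]=0;m[:215]=0;m[260:]=0
n,l,st,ce=cv2.connectedComponentsWithStats(m);print([(a.tolist(),onz(t,*b,.16)) for a,b in zip(st[1:],ce[1:])])
crop=h[255:295,465:505];print(crop[::4,::4,2])
# yellow: project all; V histogram of yellow
y=cv2.inRange(h,np.array((22,150,60)),np.array((35,255,255)));y[:250]=0;y[300:]=0;y[:,:460]=0;y[:,510:]=0
v=h[...,2][y>0];print(np.percentile(v,[5,25,50,75,95]))
m=((y>0)&(h[...,2]>np.mean(np.percentile(v,[10,95])))).astype(np.uint8)
cs=max(cv2.findContours(m,0,cv2.CHAIN_APPROX_NONE)[0],key=cv2.contourArea)
q=np.array([onz(t,*p[0],.166)[:2] for p in cs])*1000;print(cv2.minAreaRect(q.astype(np.float32)))
a=cv2.resize(t['image'][200:280,240:400],None,fx=4,fy=4,interpolation=2)
b=cv2.resize(s['image'][220:275,300:410],None,fx=5.8,fy=5,interpolation=2)[:,:640]
cv2.imwrite('pics/tr.png',np.vstack([a,b])[:600,...,::-1])
sx=rel((.481,-.284,.24),-96);print(sx,read_state()["tool_pos"])
```

```text
[([239, 225, 8, 11, 66], array([0.57826186, 0.19101445, 0.16      ]))]
[[144 133 134 123  73  81  72  70  72  93]
 [145 132 135 133 131 132 132 126  96  98]
 [145 131 134 131 130 130 154 151 127  92]
 [146 132 136 125 157 173 197 192 129  90]
 [146 131 184 151 160 166 196 190 120  91]
 [146 135 193 148 159 164 195 188 112  95]
 [130 128 188 142 154 129 157 152 100  92]
 [ 77  68  92 109  87  67  68  68  80  91]
 [ 75  68  73  68  83 100  77  67  81  90]
 [ 76  71  72  70  67  96 129 123 107  93]]
[100.35 148.   161.   188.   196.  ]
((481.8851623535156, -281.380126953125), (19.193031311035156, 29.539674758911133), 85.61152648925781)Traceback (most recent call last):
  File "<stdin>", line 15, in <module>
    return _nx.concatenate(arrs, 0, dtype=dtype, casting=casting)
           ~~~~~~~~~~~~~~~^^^^^^^^^^^^^^^^^^^^^^^^^^^^^^^^^^^^^^^
ValueError: all the input array dimensions except for the concatenation axis must match exactly, but along dimension 1, the array at index 0 has size 640 and the array at index 1 has size 638
```

Run:
```python
from h import *
t=np.load("t2.npy");s=np.load("s2.npy")
a=cv2.resize(t[200:270,290:390],(700,490)[:2],interpolation=2)[:,:400]
a=cv2.resize(t[200:260,310:370],(400,400),interpolation=2);b=cv2.resize(s[222:272,330:380],(400,400),interpolation=2)
cv2.imwrite('pics/tr.png',np.hstack([a,b])[...,::-1])
for p in[(.53,.05,.24),(.481,-.284,.24),(.481,-.284,.112)]:print(rel(p,-94.4),read_state()["q"])
```

```text
(array([-16.97,   8.9 ,   0.64]), np.float64(52.77)) [ 3.06818600e-01  1.83166516e-01  1.38003469e+00 -8.61004172e-04
  1.57967239e+00  1.03339497e+00]
(array([-45.19,  27.42,   0.69]), np.float64(52.77)) [ 3.06818600e-01  1.83166516e-01  1.38003469e+00 -8.61004172e-04
  1.57967239e+00  1.03339497e+00]
(array([-45.17,  27.42,  13.49]), np.float64(52.77)) [ 3.06818600e-01  1.83166516e-01  1.38003469e+00 -8.61004172e-04
  1.57967239e+00  1.03339497e+00]
```

View pics/tr.png

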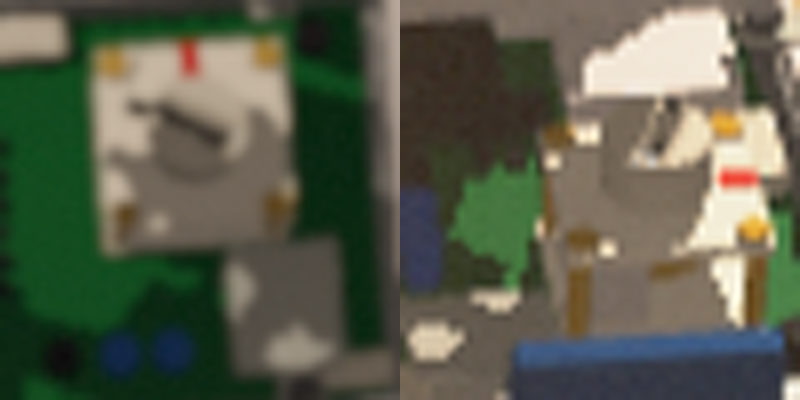

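The crops show the slot running from (155,105) to (222,143) in the left half, with the pointer at about (140,105) and the red mark at (190,58). The knob measured about 24 mm further in, so the pin is home.

Emit:
play_rows(targets=[-4,2.2,0,7,-7.5,4.2,0,14,-11,6.4,0,21,-15,8.6,0,28,-18,11,0,35,-22,13,0,42,-25,15,0,49,-28,17,0,52.8])

```text
t: 6.85
tool_pos: [0.5172, -0.0886, 0.2464]
orientation: [3.138, -0.12, -0.002]
force: [0.5, 0.2, 0.3]
opening: 0.0599
gripper_force: 0.0
```

Run:
```python
from h import *
t=cam("top");s=cam("side")
g=lambda x,y:(310+(x+.5)/6.667-.5,200+(y+.5)/6.667-.5)
a=onz(t,*g(155,105),.138);b=onz(t,*g(222,143),.138);d=a-b
print(a,b,(a+b)/2,np.degrees(np.arctan2(d[1],d[0])),np.linalg.norm(d),"exp",jig(.016,-.032))
m=onz(t,*g(190,58),.121);print("mark",m)
p=onz(t,*g(140,105),.125);c=jig(.016,-.032);d=p[:2]-c;print("ptr",p,np.degrees(np.arctan2(d[1],d[0])),np.linalg.norm(d))
o=tri(t,g(190,125),s,(330+(657.)/8-400/8,222+130/8));print("ctr tri",o)
for p in[(.481,-.284,.24),(.481,-.284,.112)]:print(rel(p,-94.4))
```

```text
[0.60589899 0.0147786  0.138     ] [ 0.59376081 -0.00483034  0.138     ] [0.5998299  0.00497413 0.138     ] 58.24197391699808 0.0230617867732815 exp [0.59883218 0.0014298 ]
mark [0.62373883 0.00296037 0.121     ]
ptr [0.6087432 0.0187946 0.125    ] 60.28429519606893 0.019994118258427382
ctr tri (array([0.59985659, 0.00437974, 0.13485217]), np.float64(0.0005706673420656541))
(array([-2.11, 19.5 ,  0.67]), np.float64(-0.07))
(array([-2.09, 19.47, 13.47]), np.float64(-0.07))
```

Emit:
play_rows(targets=[-0.4,4,0.5,0,-0.9,8,0.5,0,-1.3,12,0.5,0,-1.8,16,0.5,0,-2.1,19.5,0.5,0,-2.1,19.5,0.5,0,-2.1,19.5,0.6,0,-2.1,19.5,3,0])

```text
t: 7.62
tool_pos: [0.4854, -0.2798, 0.221]
orientation: [3.136, -0.112, 0.01]
force: [0.6, -0.1, 1.5]
opening: 0.0599
gripper_force: 0.0
```

```bash
python3 -c "
from h import *
print(rel((.481,-.284,.112),-94.4))"
```

```text
(array([-0.48,  0.41, 10.9 ]), np.float64(0.3))
```

Emit:
play_rows(targets=[0,0,3,0,0,0,6,0,0,0,8.5,0,0,0,10.4,0,0,0,10.4,0,0,0,10.4,0])

```text
t: 8.12
tool_pos: [0.4827, -0.2769, 0.1116]
orientation: [-3.138, 0.111, 0.004]
force: [-1.1, -0.4, 0.2]
opening: 0.0599
gripper_force: 0.0
```

Emit:
play_rows(targets=[0,0,0,0,0,0,0,0,0,0,0,0,0,0,0,0,0,0,0,0,0,0,0,0,0,0,0,0,0,0,0,0], grip=0.5, grip_force=30)

```text
t: 8.78
tool_pos: [0.4831, -0.2802, 0.1131]
orientation: [3.137, -0.118, 0.001]
force: [-0.8, -4.8, 0.9]
opening: 0.0216
gripper_force: 30.0
```

```bash
python3 -c "
from h import *
print(rel((.481,-.284,.112),-94.4),read_state()['force'],read_state()['wrist_torque'])"
```

```text
(array([-0.18,  0.39,  0.11]), np.float64(0.11)) [-0.76924807 -4.83603111  0.88163695] [-1.19505215  0.25776566  0.04252999]
```

Emit:
play_rows(targets=[0,0.35,0,0,0,0.35,0,0,0,0.35,0,0,0,0.35,0,0])

```text
t: 9.12
tool_pos: [0.4828, -0.2825, 0.1127]
orientation: [-3.139, 0.117, 0.0]
force: [-1.3, -1.0, 0.5]
opening: 0.0218
gripper_force: 30.0
```

```bash
python3 -c "
from h import *
print(rel((.481,-.284,.112),-94.4),read_state()['force'],read_state()['wrist_torque'],read_state()['tool_pos'])"
```

```text
(array([-0.16,  0.16,  0.07]), np.float64(0.12)) [-1.25469998 -1.04450245  0.49914897] [-0.16956889  0.17425293 -0.00947316] [ 0.48275533 -0.28252668  0.11265941]
```

Emit:
play_rows(targets=[0,0,-2,0,0,0,-5,0,0,0,-8.5,0,0,0,-12,0,0,0,-15,0,0,0,-17,0,0,0,-17,0,0,0,-17,0])

```text
t: 9.78
tool_pos: [0.4834, -0.2827, 0.2836]
orientation: [3.138, -0.117, 0.003]
force: [-0.2, -0.1, -0.6]
opening: 0.0217
gripper_force: 30.0
```

```bash
python3 -c "
from h import *
st=read_state()
t=cam('top');s=cam('side')
T=[*proj(t,st['tool_pos']-[0,0,.07])];S=[*proj(s,st['tool_pos']-[0,0,.07])];print(T,S,st['tool_pos'],st['orientation'])
u,v=map(int,S);print(u,v)
b=cv2.resize(s['image'][v-60:v+40,u-40:u+40],(480,600),interpolation=2)
cv2.imwrite('pics/tip.png',b[...,::-1])
for p in[(.5995,.003,.29),(.5995,.003,.25)]:print(rel(p,-31.5),rel(p))"
```

```text
[np.float64(498.55929596619296), np.float64(267.81036789895114)] [np.float64(314.6977563306876), np.float64(309.74728546792494)] [ 0.48336066 -0.28268488  0.28363841] [ 3.13840196 -0.11650629  0.0032246 ]
314 309
(array([  9.58, -29.29,  -0.91]), np.float64(-62.76)) (array([  9.58, -29.29,  -0.91]), 0)
(array([  9.59, -29.28,   3.09]), np.float64(-62.76)) (array([  9.59, -29.28,   3.09]), 0)
```

View pics/tip.png

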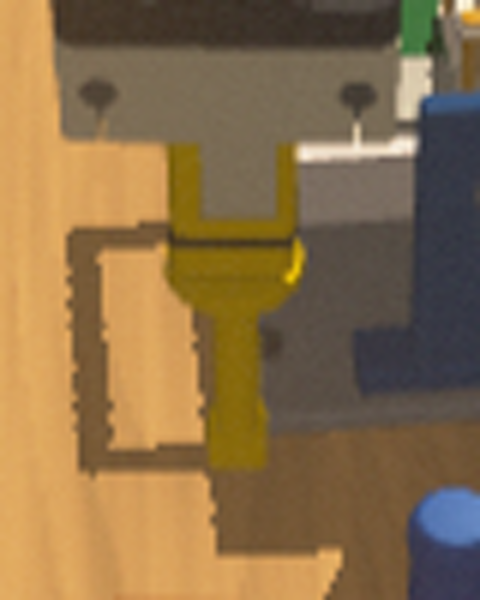

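The tool hangs straight in the grip: blade tip at (238,467), fingers centred at x≈239. I'll carry it to the trimmer.

Emit:
play_rows(targets=[1,-3,0,-7,2,-6,0,-14,3.2,-10,0,-21,4.4,-13.5,0,-28,5.6,-17,0,-35,6.7,-20.5,0,-42,7.8,-24,0,-49,8.8,-27,0,-56])

```text
t: 10.55
tool_pos: [0.5899, -0.0172, 0.2798]
orientation: [-2.82, -1.379, 0.005]
force: [0.6, -0.3, -0.9]
opening: 0.0219
gripper_force: 30.0
```

```bash
python3 -c "
from h import *
for p in[(.5995,.003,.25)]:print(rel(p,-31.5),read_state()['tool_pos'])"
```

```text
(array([ 2.19, -0.47,  2.98]), np.float64(-6.38)) [ 0.58994512 -0.01719878  0.27981425]
```

Emit:
play_rows(targets=[2.0,-0.5,0,-6.4,2.0,-0.5,1,-6.4,2.0,-0.5,2.5,-6.4,2.0,-0.5,2.5,-6.4,2.0,-0.5,2.5,-6.4])

```text
t: 10.97
tool_pos: [0.5973, -0.0015, 0.2545]
orientation: [-2.745, -1.522, 0.007]
force: [-0.3, -0.4, -0.7]
opening: 0.0217
gripper_force: 30.0
```

Run:
```python
from h import *
st=read_state()
print(rel((.5995,.003,.25),-31.5),st['tool_pos'],st['orientation'])
s=cam('side');t=cam('top')
im=s['image'];h=cv2.cvtColor(im,cv2.COLOR_RGB2HSV)
b=cv2.resize(im[200:270,320:390],(560,560),interpolation=2)
cv2.imwrite('pics/ins.png',b[...,::-1])
p=st['tool_pos']-[0,0,.1047];u,v=proj(s,p);print("tip px crop",(u-320)*8,(v-200)*8)
u,v=proj(s,(.5995,.003,.138));print("trim px crop",(u-320)*8,(v-200)*8)
```

```text
(array([ 0.5 , -0.05,  0.45]), np.float64(-0.47)) [ 0.59728448 -0.00147655  0.25453594] [-2.74470801 -1.52239021  0.00744172]
tip px crop 333.92604022622436 274.26963844856755
trim px crop 337.93940436941557 299.5482173247119
```

View pics/ins.png

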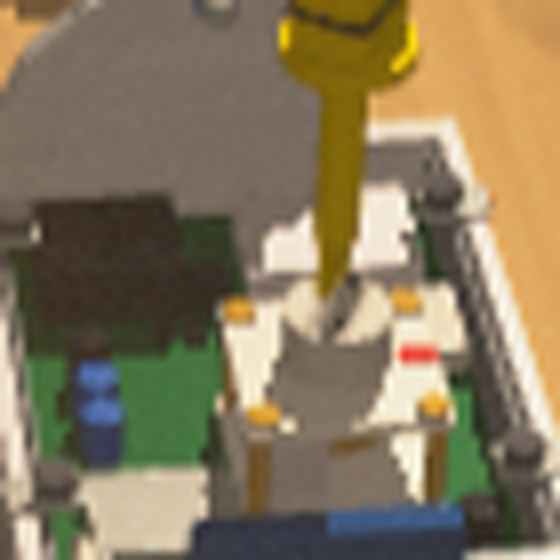

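The blade sits just short of the slot centre (tip about (332,287), slot about (342,308)), offset mostly along the slot direction. I'll shift and insert.

Emit:
play_rows(targets=[0.3,0,0,-0.5,0.55,-0.05,0,-0.5,0.55,-0.05,0,-0.5,0.55,-0.05,0.4,-0.5,0.55,-0.05,0.8,-0.5,0.55,-0.05,1.1,-0.5,0.55,-0.05,1.4,-0.5,0.55,-0.05,1.4,-0.5])

```text
t: 11.73
tool_pos: [0.601, 0.0039, 0.2424]
orientation: [-2.738, -1.538, 0.002]
force: [0.3, 0.2, -0.3]
opening: 0.0218
gripper_force: 30.0
```

Emit:
play_rows(targets=[0,0,0.3,0,0,0,0.6,0,0,0,0.7,0,0,0,0.7,0])

```text
t: 12.07
tool_pos: [0.6006, 0.0045, 0.2359]
orientation: [-2.737, -1.538, 0.002]
force: [-3.7, 3.7, 0.2]
opening: 0.0217
gripper_force: 30.0
```

Run:
```python
from h import *
st=read_state()
print(rel((.5995,.003,.23),-31.5),st['tool_pos'],st['force'],st['wrist_torque'])
```

```text
(array([-0.19, -0.02,  0.59]), np.float64(0.15)) [0.60062837 0.00449529 0.23594306] [-3.69939581  3.70964366  0.23210448] [0.72958649 1.23311382 0.05685164]
```

Emit:
play_rows(targets=[0,-0.1,0,0,0,-0.13,0.2,0,0,-0.13,0.4,0,0,-0.13,0.45,0,0,-0.13,0.45,0])

```text
t: 12.48
tool_pos: [0.6001, 0.0046, 0.2317]
orientation: [-2.739, -1.538, 0.001]
force: [-3.3, 1.6, -0.5]
opening: 0.022
gripper_force: 30.0
```

Run:
```python
from h import *
st=read_state()
print(rel((.5995,.003,.23),-31.5),st['tool_pos'],st['force'],st['wrist_torque'])
```

```text
(array([-0.17,  0.03,  0.17]), np.float64(0.13)) [0.60014807 0.00460045 0.23171835] [-3.3007716   1.61726108 -0.54675629] [0.46563725 1.12021785 0.02220664]
```

Emit:
play_rows(targets=[0,-0.18,0,7,0,-0.18,0,14,0,-0.18,0,21,0,-0.18,0,28,0,-0.18,0,28])

```text
t: 12.9
tool_pos: [0.6001, 0.0043, 0.2323]
orientation: [3.03, 0.819, 0.004]
force: [3.7, -2.3, -1.7]
opening: 0.0217
gripper_force: 30.0
```

Run:
```python
from h import *
st=read_state()
M=R.from_rotvec(st['orientation']).as_matrix();print(M[:,:2].T.round(2),(M.T@st['force']).round(2))
print(rel((.5995,.003,.23),-90),st['tool_pos'],st['force'],st['wrist_torque'])
```

```text
[[ 0.86  0.5   0.  ]
 [ 0.5  -0.86  0.  ]] [1.98 3.87 1.7 ]
(array([-0.12,  0.08,  0.23]), np.float64(30.25)) [0.60009585 0.00431786 0.23230957] [ 3.66637102 -2.34433219 -1.68443686] [-0.90654311 -0.62935172  0.07519296]
```

Emit:
play_rows(targets=[0,0.08,0,7,-0.05,0.12,0,14,-0.1,0.12,0,21,-0.1,0.12,0,28,-0.1,0.12,0,29,-0.1,0.12,0,29])

```text
t: 13.4
tool_pos: [0.5995, 0.003, 0.2326]
orientation: [3.14, 0.052, 0.003]
force: [3.8, -4.3, -1.8]
opening: 0.0217
gripper_force: 30.0
```

Run:
```python
from h import *
st=read_state()
M=R.from_rotvec(st['orientation']).as_matrix();print(M[:,:2].T.round(2),(M.T@st['force']).round(2))
print(rel((.5995,.003,.23),-90),st['tool_pos'],st['force'],st['wrist_torque'])
t=cam('top');s=cam('side')
a=cv2.resize(t['image'][195:265,300:370],(400,400),interpolation=2);b=cv2.resize(s['image'][222:272,330:380],(400,400),interpolation=2)
cv2.imwrite('pics/tn.png',np.hstack([a,b])[...,::-1])
```

```text
[[ 1.    0.03  0.  ]
 [ 0.03 -1.    0.  ]] [3.67 4.43 1.78]
(array([ 0.  , -0.  ,  0.26]), np.float64(1.89)) [0.59948235 0.00298481 0.23260715] [ 3.81989951 -4.30572311 -1.76061384] [-1.27116878 -0.74006113  0.05936167]
```

View pics/tn.png

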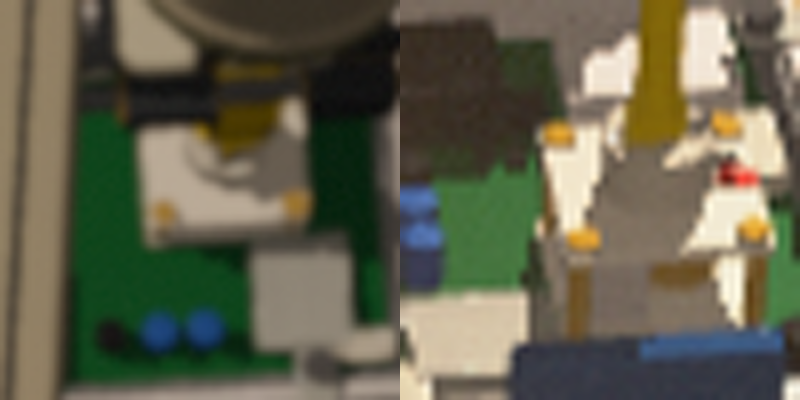

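The side crop shows the pointer almost on the red mark, on its far edge at about (715,168). I'll turn a little further to take up the play.

Emit:
play_rows(targets=[0.05,0.08,0,2.5,0.05,0.1,0,5,0.05,0.1,0,5.5,0.05,0.1,0,5.5])

```text
t: 13.83
tool_pos: [0.5996, 0.0026, 0.2326]
orientation: [3.139, -0.1, 0.002]
force: [2.6, -3.2, 0.2]
opening: 0.022
gripper_force: 30.0
```

```bash
cat > ang.py <<'E'
from h import *
st=read_state()
M=R.from_rotvec(st['orientation']).as_matrix();print((M.T@st['force']).round(2),st['tool_pos'],"toolx ang",np.degrees(np.arctan2(M[1,0],M[0,0])).round(2),st['wrist_torque'].round(3))
s=cam('side');h=cv2.cvtColor(s['image'],cv2.COLOR_RGB2HSV)
print("V");print(h[236:252,360:380,2]);print("S");print(h[236:252,360:380,1])
E
python3 ang.py
```

```text
[ 2.84  3.   -0.18] [0.59958519 0.00261779 0.23258308] toolx ang -3.63 [-0.884 -0.55  -0.013]
V
[[126 130 131 125 123 135 216 196 127 200 199 189 221 213 218 237 195  72
   80 137]
 [128 131 132 129 129 129 130 137 118 214 226 226 225 234 235 237 236  71
   74 118]
 [129 127 130 132 129 127 130 128 145 163 208 204 191 235 235 236 235 107
   77 106]
 [126 124 125 123 126 180 180 210 217 183 192 190 198 238 235 236 235 168
   71  81]
 [113 111 112 112 177 234 234 229 198 225 242 238 242 239 234 236 236 221
   76  74]
 [116 114 115 123 234 224 224 190 134 199 225 192 232 241 235 236 236 237
   96  77]
 [117 117 116 122 217 168 164 114 106  68  69  83 169 242 236 237 238 234
  131  74]
 [118 122 118 122 119 118 115 116 108 126  83 104 201 241 235 221 224 206
  131  71]
 [121 122 119 120 118 118 116 112 114 177 116 127 236 232 221 117 119 119
  108  72]
 [120 121 121 117 120 115 117 113 115 129 120 132 232 222 232 149 115 114
   96  75]
 [116 120 120 120 120 117 117 119 189 193 191 199 243 242 242 180  91  86
   64  73]
 [117 120 120 120 118 118 120 133 242 241 242 242 242 242 241 200  59
[... 1019 characters left out ...]
  57  66
   64  54]
 [ 63  67  62  68  63  65  64  64  69 101 182 193 196 197 158  65  64  66
   57  46]
 [ 62  70  67  65  66  62  65  63  69  65 123 112 100  92  84  60  69  67
   56  54]
 [ 66  68  64  66  64  68  65  60  61  61  60  62  33  34  34  61  67  59
   80  49]
 [ 65  66  66  62  65  65  66  63  33  35  35  35  32  33  33  56  86 130
  113  68]
 [ 65  67  63  64  65  65  66  62  32  33  32  32  33  51  60  44  92 112
  103  75]
 [ 61  66  60  69  61  64  65  62  35  33  33  35  59 125 154  96 101 118
  116 108]
 [ 65  64  63  60  61  65  64  33  32  33  32  36 144 190 190 190 112 114
  113 107]
 [ 66  62  62  65  62  64  62  34  36  34  32  33 107 163 189 156  73 115
  114  96]]
```

Emit:
play_rows(targets=[0,0.05,0,-2.5,0,0.05,0,-5,0,0.05,-1,-5,0,0.05,-2.5,-5,0,0.05,-4.5,-5,0,4,-6,-5,0,8,-6,-5,0,12,-6,-5])

```text
t: 14.55
tool_pos: [0.5915, -0.1169, 0.2948]
orientation: [3.141, 0.037, 0.005]
force: [0.4, -0.2, -1.5]
opening: 0.0218
gripper_force: 30.0
```

Emit:
play_rows(targets=[0,4,0,0,0,8,0,0,0,8,0,0])

```text
t: 14.8
tool_pos: [0.5914, -0.2031, 0.2922]
orientation: [3.14, 0.023, -0.002]
force: [0.8, 0.3, 0.0]
opening: 0.0219
gripper_force: 30.0
```

```bash
cat > ang2.py <<'E'
from h import *
st=read_state();print(st['tool_pos'],st['force'])
t=cam('top');s=cam('side');np.save('t3',t['image']);np.save('s3',s['image'])
print([x.round(1) for x in proj(t,(.5995,.003,.138))])
h=cv2.cvtColor(t['image'],cv2.COLOR_RGB2HSV)
print("top V");print(h[204:226,328:350,2]);print("red",np.argwhere((h[200:230,320:360,1]>150)&((h[200:230,320:360,0]<8)|(h[200:230,320:360,0]>172)))+[200,320])
h=cv2.cvtColor(s['image'],cv2.COLOR_RGB2HSV)
print("side V");print(h[232:248,356:378,2]);print("red",np.argwhere((h[232:250,360:380,1]>110)&((h[232:250,360:380,0]<8)|(h[232:250,360:380,0]>172)))+[232,360])
E
python3 ang2.py
```

```text
[ 0.59142086 -0.20308599  0.29218766] [0.76095585 0.34339637 0.0322044 ]
[np.float64(338.8), np.float64(218.3)]
top V
[[ 61  63  63  63  65  65  63  63  64  64  67  68  69  68  69  71  73  74
   76  75  73  73]
 [ 72  76  76  76  76  80  80  78  73  67  66  72  84  92  94  94  97 101
  103  98  90  87]
 [ 94 101 104 104 108 113 115 113 115 117 119 124 133 137 138 138 141 145
  145 139 128 124]
 [131 140 142 145 150 156 158 158 156 151 148 155 168 174 175 175 175 175
  174 166 154 148]
 [156 162 165 172 177 179 180 178 170 151 138 154 176 183 185 184 185 184
  181 171 159 153]
 [159 161 163 177 184 185 185 182 168 132 105 135 168 182 184 185 185 184
  180 172 161 153]
 [153 156 164 178 184 185 185 182 166 122  82 113 154 173 181 183 185 184
  183 178 170 163]
 [154 157 172 182 184 184 183 178 164 128  82  96 139 163 177 181 183 184
  184 183 180 178]
 [166 167 178 184 185 183 179 171 155 128  86  92 136 162 172 177 180 183
  184 185 185 185]
 [180 180 183 184 183 180 174 162 143 115  79  97 141 165 171 172 175 180
  183 184 185 185]
 [184 184 185 184 181 176 170 161 140 103  71 102 14
[... 1894 characters left out ...]
14 127 129 131 129 130
  107  96 116 118]
 [117 194 223 231 232 235 236 237 236 225  93 106 114 129 128 129 131 130
  102  97 114 113]
 [111 115 143 196 196 219 218 219 219 167 111 107 118 128 131 133 132 130
  109  98 113 112]
 [111 113 116 118 119 121 120 120 119 118  80  98 116 130 131 132 132 132
  119 115 114 117]
 [109 114 118 116 121 120 120 121 121 116  95  72 121 127 131 127 130 130
  133 131 130 130]
 [109 112 116 121 120 120 122 124 120 118 108  76 115 129 130 132 131 130
  134 129 129 133]
 [113 115 117 117 121 121 120 121 122 120 120  74  87 114 119 117 120 118
  118 118 114 114]
 [124 119 118 118 121 121 119 121 121 119 134  79  49  57  76  77  74  75
   76  76  61  62]]
red []
```

Run:
```python
from h import *
t=cam('top');im=np.load('t3.npy');V=cv2.cvtColor(im,cv2.COLOR_RGB2HSV)[...,2].astype(float)
def cen(r):
    c=np.arange(334,344);w=np.clip(150-V[r,c],0,None);return (w*c).sum()/w.sum()
C={r:cen(r) for r in range(208,224)};print({r:round(c,2) for r,c in C.items()})
def fit(rs,z):
    P=np.array([onz(t,C[r],r,z)[:2] for r in rs]);k=np.polyfit(P[:,0],P[:,1],1);return np.degrees(np.arctan(k[0])),P[0],P[-1]
print("slot",fit(range(213,223),.138));print("all .13",fit(range(209,223),.13))
i2=np.load('t2.npy');
h=cv2.cvtColor(i2,cv2.COLOR_RGB2HSV).astype(float)
a=np.array([(r,c) for r in range(203,214) for c in range(332,346) if h[r,c,1]>110 and (h[r,c,0]<10 or h[r,c,0]>170)])
w=np.array([h[r,c,1]-80 for r,c in a]);m=(a*w[:,None]).sum(0)/w.sum();print("red px",m,a.min(0),a.max(0))
M=onz(t,m[1],m[0],.1215);print("mark",M, "expected on jig", )
d=M[:2]-O;c,s_=np.cos(YAW),np.sin(YAW);print("mark in jig",c*d[0]+s_*d[1],-s_*d[0]+c*d[1])
for z in(.122,.126,.13,.138):print(z,[onz(t,C[r],r,z)[:2].round(4) for r in(209,210,211)])
```

```text
{208: np.float64(338.0), 209: np.float64(337.96), 210: np.float64(338.07), 211: np.float64(338.35), 212: np.float64(338.41), 213: np.float64(338.13), 214: np.float64(337.92), 215: np.float64(337.98), 216: np.float64(338.15), 217: np.float64(338.27), 218: np.float64(338.35), 219: np.float64(338.4), 220: np.float64(338.49), 221: np.float64(338.56), 222: np.float64(338.57), 223: np.float64(338.47)}
slot (np.float64(2.01904768922717), array([0.610332  , 0.00404365]), array([0.59202399, 0.00380129]))
all .13 (np.float64(0.06738227476727508), array([0.6202593 , 0.00368707]), array([0.5935963 , 0.00340231]))
red px [208.09038239 337.94090382] [206 337] [210 339]
mark [0.62401732 0.00324077 0.1215    ] expected on jig
mark in jig 0.04122391310155674 -0.030848912602966266
0.122 [array([0.622 , 0.0033]), array([0.6199, 0.0031]), array([0.6179, 0.0027])]
0.126 [array([0.6211, 0.0035]), array([0.6191, 0.0033]), array([0.617 , 0.0029])]
0.13 [array([0.6203, 0.0037]), array([0.6182, 0.0035]), array([0.6161, 0.0031])]
0.138 [array([0.6185, 0.0041]), array([0.6165, 0.0039]), array([0.6144, 0.0035])]
```

```bash
python3 -c "
from h import *
print(rel((.482,-.2835,.292),-94.5),rel((.482,-.2835,.1127),-94.5))"
```

```text
(array([-11.21,   8.49,   0.03]), np.float64(5.61)) (array([-11.21,   8.51,  17.96]), np.float64(5.61))
```

Emit:
play_rows(targets=[-3,2,0,2,-6,4.4,0,4,-9,6.8,0,5.6,-11.2,8.5,0,5.6,-11.2,8.5,0,5.6,-11.2,8.5,0,5.6,-11.2,8.5,0,5.6])

```text
t: 15.53
tool_pos: [0.4831, -0.2825, 0.2926]
orientation: [-3.139, 0.12, -0.001]
force: [-0.5, -0.2, -0.3]
opening: 0.0217
gripper_force: 30.0
```

```bash
python3 -c "
from h import *
print(rel((.482,-.2835,.1127),-94.5),read_state()['tool_pos'])"
```

```text
(array([-0.12,  0.12, 17.99]), np.float64(0.13)) [ 0.48310838 -0.28246117  0.29263099]
```

Emit:
play_rows(targets=[0,0.05,3,0,0,0.05,6,0,0,0.05,9,0,0,0.05,11,0,0,0.05,13,0,0,0.05,15,0,0,0.05,16.5,0,0,0.05,17.5,0])

```text
t: 16.2
tool_pos: [0.4826, -0.282, 0.1149]
orientation: [-3.137, 0.118, 0.003]
force: [0.2, 0.5, -0.8]
opening: 0.022
gripper_force: 30.0
```

Emit:
play_rows(targets=[0,0,0.3,0,0,0,0.6,0,0,0,0.7,0,0,0,0.7,0])

```text
t: 16.53
tool_pos: [0.4839, -0.2836, 0.1125]
orientation: [3.139, -0.12, 0.003]
force: [-2.8, 4.2, 8.2]
opening: 0.0221
gripper_force: 30.0
```

Seated: 8 N upward at the same height as before pickup. Release and withdraw.

Emit:
play_rows(targets=[0,0,-0.1,0,0,0,-0.1,0,0,0,-0.1,0,0,0,-0.1,0,0,0,-0.1,0], grip=6)

```text
t: 16.95
tool_pos: [0.4824, -0.2843, 0.1111]
orientation: [-3.139, 0.122, 0.0]
force: [-0.4, -0.3, 0.4]
opening: 0.0508
gripper_force: 0.0
```

Emit:
play_rows(targets=[0,0,-2,0,0,0,-5,0,0,0,-8,0,0,0,-12,0,0,0,-16,0,2,3,-18,0,2,6,-18,0,2,6,-18,0])

```text
t: 17.62
tool_pos: [0.4978, -0.3505, 0.2931]
orientation: [3.135, -0.126, 0.004]
force: [1.2, 0.1, -0.3]
opening: 0.06
gripper_force: 0.0
```

Run:
```python
from h import *
st=read_state();print(st['tool_pos'],st['force'],st['opening'])
t=cam("top");s=cam("side")
def b(c,lo,hi,x):
    h=cv2.cvtColor(c["image"],cv2.COLOR_RGB2HSV);m=cv2.inRange(h,np.array(lo),np.array(hi));k=np.zeros_like(m);k[x[1]:x[3],x[0]:x[2]]=m[x[1]:x[3],x[0]:x[2]]
    n,l,sa,ce=cv2.connectedComponentsWithStats(k);return [(a.tolist(),e.round(1).tolist()) for a,e in zip(sa[1:],ce[1:]) if a[4]>20]
Y=((22,150,60),(35,255,255))
print("yel top was 471,264,26,20",b(t,*Y,(440,240,520,310)));print("side was 304,328.. 304,344,20,30",b(s,*Y,(280,300,340,420)))
print("knob",b(t,(0,170,60),(8,255,255),(200,215,270,260)))
V=cv2.cvtColor(t['image'],cv2.COLOR_RGB2HSV)[...,2].astype(float)
C=np.array([(r,(np.clip(150-V[r,334:344],0,None)*np.arange(334,344)).sum()/np.clip(150-V[r,334:344],0,None).sum()) for r in range(209,223)]);print(C[:,1].round(2))
P=np.array([onz(t,c,r,.138)[:2] for r,c in C[5:]]);print(np.degrees(np.arctan(np.polyfit(P[:,0],P[:,1],1)[0])))
```

```text
[ 0.49778398 -0.35045158  0.29305098] [ 1.20290574  0.09214921 -0.34665875] 0.060018358207310066
yel top was 471,264,26,20 [([470, 263, 27, 21, 420], [483.6, 273.3])]
side was 304,328.. 304,344,20,30 [([305, 328, 19, 14, 262], [314.0, 334.5]), ([305, 343, 19, 20, 354], [314.0, 352.7]), ([305, 362, 20, 12, 156], [314.3, 367.5])]
knob [([237, 225, 10, 11, 99], [241.6, 229.8])]
[337.95 338.06 338.35 338.41 338.12 337.94 337.99 338.14 338.24 338.32
 338.37 338.47 338.52 338.56]
2.5809734379232667
```

```bash
python3 -c "
from h import *
print(workorder.close_job())"
```

```text
the job is handed in; nothing more can be done
None
```

I handed the job in at about 18 s on the robot's clock: the chassis is level with the pin pushed hard against its stop, the trimmer measures within about 0.02 rad of its mark, and the yellow tool is seated back in its rack hole.

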